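Set the angle fence to the red mark and square a stone slab against it

ROBOT

A 6-joint arm with a two-finger parallel gripper is mounted at the origin on the work surface. World frame = base frame: x ahead of the robot, y to its left, z up, the work surface at z = 0. Lengths are in m, angles in degrees, forces in N, time in s.
With the tool pointing down it reaches from about 0.4 to 0.825 m from the base axis. Payload 7 kg.
Tool frame: the origin (TCP) lies on the centre line of the jaws, within the pads' length; the fingertips stand 19 mm ahead of it and the grasp point (between the pads) is the TCP; z points along the fingers, y is the line along which they close (so a half turn about z gives the same grasp; the last joint's range is limited). The gripper opens to 88 mm and grips with 3 to 60 N. Pads are 19 mm wide; open, the fingers measure 130 mm over their backs; the gripper's body (78 mm by 193 mm) begins 47 mm behind the grasp point.
Start: joints at [-60.613, 20.546, 0.682, 0, -70.136, -16.507], TCP at [0.15, -0.658, 0.246] pointing down, gripper open.
Joint ranges: [-176.03, 176.03], [-82.01, 121.73], [-58.28, 71.71], [-173.87, 95.51], [-174.79, -0.11], [-173.66, 173.66]. Speed limits (degrees/s): [136.94, 136.94, 172.46, 180, 180, 180].

INTERFACE

Orientations are given as [roll, pitch, yaw] about the fixed x, y, z axes, in that order (R = Rz(yaw) Ry(pitch) Rx(roll)).
In Python, from plant import get_state, capture, close_job gives the robot as it stands.
- The arm moves only by the tool apply_moves, never from a script. Its argument "targets" is a list of rows, each a list of 7 numbers: the opening, from 0 (shut) to 1 (fully open), then the shift along the tool's x, y, z normalised to -1 to 1, where 1 is 1000 mm, then the turn, a rotation vector about the tool's x, y, z normalised to -1 to 1, where 1 is 90 degrees. In form: [[claw, tx, ty, tz, ax, ay, az], ...]. A call has 1 to 20 rows; each row shifts and turns the commanded pose from where the row before left it, along the tool's axes as they then stand; what a row does not reach is not made up. A row lasts 1/12 s, in which the tool goes at most 41.7 mm and 7.16 degrees, less where a joint would pass 70% of its speed; a pose out of reach is approached as far as the arm can. A call with a number of a shift or a turn outside -1 to 1 is refused whole. A call with a gripper value outside its range is refused whole. The fingers move at their own pace and stop on an object; "newtons" is the grip in N (left out, the last holds). Time passes only in rows, so rows that do not move let the fingers close. It gives the time, the measured TCP pose, the force, the opening and the grip force at its end, in the units of the state.
- get_state(): the state, without advancing time (a new reading comes with each control period).
- capture(name): name is "scene" or "top" or "wrist"; returns a dict with "frame" (400x640x3 uint8, red, green, blue), "range_z" (400x640 float32, m along the optical axis (not along the pixel's ray), 0 where there is no reading), "camera_matrix" (3x3 intrinsics, pixels), "k1" (the pictures are not rectified: a ray, as slopes to the right and down, at radius r is drawn at 1 + k1 r^2 times it, then the intrinsics apply), "T" (4x4, takes a point from camera to world coordinates). Camera axes: x right, y down, z forward; pixel columns grow to the right and rows downward; lengths in m; the calibration is good to about 2 mm. A picture is of the moment at which its call begins.
- close_job(): hands the job in; it is judged then, once.
The state is a dict: "time_s": time; "joints": joint angles; "qd": joint speeds; "joint_torque": joint torques, N m; "tcp_pos": TCP position; "eef_rot": TCP orientation; "contact_force": force on the tool from outside, world axes, zero at the start; "moment": the same for the moment, N m; "gripper_width": finger opening in m; "gripper_force": force on a finger pad.
Only numpy, scipy, OpenCV 4.12 (cv2) and the standard library are available. Lean on these libraries where they do the work, as an engineer would, in place of code of your own. Each camera call takes 0.05 s, during which the arm holds its last target. There are 200 camera calls.

TASK

On the stone cutter's aluminium setting table, first turn the angle dial by its yellow post until its yellow pointer stands exactly at the red mark on the white scale. Then slide the brown stone slab, without lifting it, until its straight cream edge lies flush along the side of the dial's blue fence bar, with the slab's middle beside the bar and the pointer still at the mark. Leave the other things on the bench where they are.

Things in the scene. Friction and masses are not known exactly. Their poses are not given: they have to be found in the camera images.
- setting_table: Fixed aluminium plate, 370 x 400 mm, its top 20 mm above the bench. Origin under the dial's vertical axis, at the underside; the plate reaches from -130 to +240 mm along its x and -250 to +150 mm along its y. Its flat white scale with dark ticks is an arc of 94 to 122 mm radius about the dial's axis, on the +y side.
- dial (a joint): Angle of the dial about its vertical axis (rad), counter-clockwise from above positive, limits -0.6 to 0.85; stiff, stays where left (about 15 N at the post moves it). At 0 its blue fence bar points along the setting table's +x and its pointer along +y. The dial is a dark disc of 45 mm radius, 17 mm high, with a black hub of 20 mm radius, its top 40 mm above the plate.
- mark (a joint): Angle of the red mark about the same axis (rad, same zero and sense as the dial): the dial is at the mark when both are equal. The mark is only a flat mark and nothing moves it.
- pointer_tip (a point): Point of the dial on the pointer's line, 92 mm from the axis, just at the scale's inner edge. x and y axes are the dial's (x along the fence bar away from the axis, y along the pointer).
- mark_point (a point): Point at the inner end of the red mark (7 x 32 mm, flat on the white scale), 92 mm from the dial's axis.
- post_top (a point): Centre of the top of the dial's upright yellow post (20 mm diameter, 62 mm from the axis), 82 mm above the bench; the post rises from the dark pointer arm (22 mm wide, square to the fence bar), whose top is 32 mm above the bench.
- fence_face (a point): Point on the side of the dial's blue fence bar that faces the slab, at the plate's top, 135 mm from the dial's axis. x runs along the bar away from the axis, y points into the bar. The bar is 16 mm thick, runs from 30 to 235 mm from the axis, and its top is 36 mm above the plate. A hard push on the bar turns the dial.
- slab: Loose stone slab, 110 x 75 x 26 mm, about 0.45 kg, lying flat on the setting table on the fence's -y side. Origin at the centre of its underside, x along its length. At y = +37.5 mm is the straight sawn edge, cream coloured, 110 mm long; the back at y = -37.5 mm is straight for 75 mm, with trimmed corners.
- edge_a (a point): Bottom end of the slab's cream edge, at slab x = -55, y = +37.5 mm.
- edge_b (a point): Bottom end of the slab's cream edge, at slab x = +55, y = +37.5 mm.
- rough_green: Bystander: green rough stone, 52 mm across, 35 mm high, on the setting table near its corner. Origin under its centre.
- rough_pink: Bystander: pink rough stone, 100 mm across, 60 mm high. Origin under its centre.
- rough_dark: Bystander: dark rough stone, 84 mm across, 50 mm high. Origin under its centre.
- mug: Bystander: white mug, 84 mm across, 95 mm high. Origin under its centre.
- hammer: Bystander: hammer lying on the bench, along its x.
- polish: Bystander: white bottle with blue cap, 60 mm across, 150 mm high. Origin under its centre.
There are look-alikes about, which are no part of the job. Leave any green or purple look-alike of the slab alone.

How it is judged (in metres and radians):
On the way, in this order (a step that is already met when the one before it is completed fails the run):
1. the dial's pointer stands at the red mark (horizontal distance between pointer_tip and mark_point below 0.006 m and velocity of joint dial between -0.05 and 0.05 rad/s), for 0.2 s.
2. the slab's cream edge lies flush along the fence bar (all of step 1 and y of edge_a in the frame of fence_face between -0.005 and 0.004 m and y of edge_b in the frame of fence_face between -0.005 and 0.004 m and x of slab in the frame of fence_face between -0.1 and 0.1 m and z of slab in the frame of setting_table below 0.025 m and angle between slab's own z axis and vertical below 0.05 rad and linear speed of slab below 0.01 m/s), for 0.2 s.
At the end, for the whole second after the job is handed in: The pointer is within 6 mm (at 92 mm radius) of the red mark and still; the slab lies flat on the setting table at rest, both ends of its cream edge within 5 mm of the line of the fence bar's side, its centre beside the bar (35 to 235 mm from the dial's axis) (all of step 2); the robot touches nothing.
It fails at once if the slab is lifted more than 15 mm off the setting table (z of slab in the frame of setting_table above 0.035 m).
It fails at once if another thing on the bench is moved more than 30 mm (distance of any of rough_green, rough_pink, rough_dark, mug, hammer, polish from where it was at the start of the episode above 0.03 m).
It also fails if it takes over 58 s, if anything falls off the work surface, if the arm or the gripper's body presses on something with over 40 N, if the wrist force passes 120 N, or if a joint passes its speed limit or range.

## Working session

There is one attempt and no reset: what is moved stays moved. The work goes in short steps, Python scripts to look and compute and a tool call to move; the robot and the scene stay as the last step left them, time stands still between calls to the robot, and variables do not carry over. Pictures are saved under pics/ and viewed, at most 10 in all, crops included, and the job is handed in when it is done.

Besides the shell and the picture viewer there is one more tool, called as a command line: name --pt "numbers of a row" for each row, then --argument value for the rest. apply_moves: Moves the arm, as the interface text tells. Scaled input: -1 to 1 covers 1000 mm each way for a shift and 90 degrees each way for a turn. Its arguments: {"type":"object","properties":{"targets":{"type":"array","items":{"type":"array","items":{"type":"number"}}},"newtons":{"type":"number"}},"required":["targets"]}

```bash
mkdir -p pics; cat > h.py <<'E'
import numpy as np, cv2
from plant import get_state, capture, close_job
def ray(c,uv,z):
    K=np.array(c["camera_matrix"],float);k=c["k1"];T=np.array(c["T"])
    uv=np.atleast_2d(np.array(uv,float))
    p=cv2.undistortPoints(uv.reshape(-1,1,2),K,np.array([k,0,0,0,0.])).reshape(-1,2)
    d=np.c_[p,np.ones(len(p))]@T[:3,:3].T
    o=T[:3,3]
    return o+d*((z-o[2])/d[:,2])[:,None]
def save(c,n): cv2.imwrite("pics/"+n,cv2.cvtColor(np.array(c["frame"]),cv2.COLOR_RGB2BGR))
E
python3 - <<'E'
from h import *
import pickle
for n in("top","scene"):
    c=capture(n);save(c,n+"0.png");pickle.dump(c,open(n+"0.pkl","wb"));print(c["camera_matrix"],c["k1"],np.round(c["T"],3))
print(get_state())
E
```

```text
[[436.37241431   0.         320.59820143]
 [  0.         436.37241431 203.47948561]
 [  0.           0.           1.        ]] 0.025462858734814946 [[ 0.023 -0.991  0.132  0.374]
 [-1.    -0.02   0.02  -0.009]
 [-0.018 -0.133 -0.991  1.367]
 [ 0.     0.     0.     1.   ]]
[[459.36015337   0.         323.88732765]
 [  0.         459.36015337 192.54138068]
 [  0.           0.           1.        ]] 0.0015021514294170386 [[-0.349  0.802 -0.485  1.276]
 [ 0.937  0.305 -0.171  0.264]
 [ 0.011 -0.514 -0.858  1.366]
 [ 0.     0.     0.     1.   ]]
{'time_s': 0.1, 'joints': array([-6.06132046e+01,  2.05878095e+01,  6.41323211e-01, -1.95866716e-02,
       -7.01353282e+01, -1.65090623e+01]), 'qd': array([-0.08660233, -0.005519  ,  0.13443143,  0.06065395,  0.01432065,
       -0.00664845]), 'joint_torque': array([ 7.39514253e-04, -5.84163952e+01,  2.93754905e+01,  7.01554924e+00,
        1.02600738e-02, -7.24478900e-05]), 'tcp_pos': array([ 0.15036797, -0.65763659,  0.24472261]), 'eef_rot': array([ 1.79916325e+02, -5.59658592e-03, -1.67128931e+02]), 'contact_force': array([0.61422506, 0.14645891, 0.81726978]), 'moment': array([-0.04115508, -0.02724145,  0.03471592]), 'gripper_force': 0.0, 'gripper_width': 0.0875083517911776}
```

View pics/top0.png

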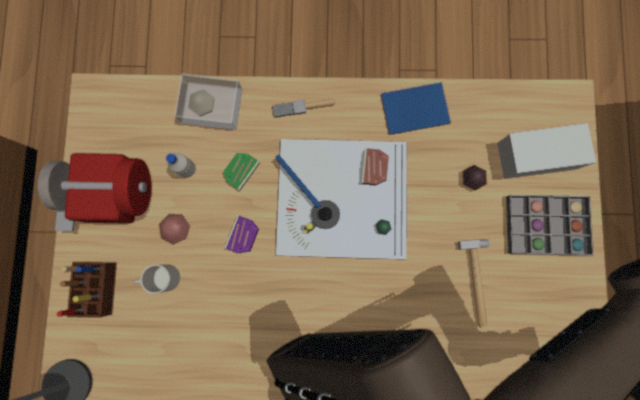

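View pics/scene0.png

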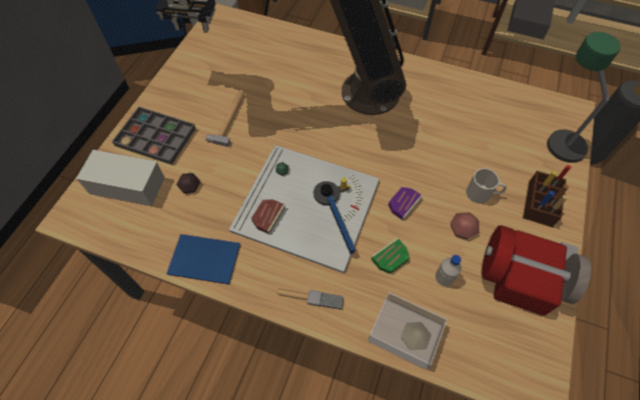

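The top view shows the table plate at about (277-407, 138-258), the dial hub at (324,213), the red mark at (291,210), the yellow post at (308,228), the fence tip at (280,158) and the slab at (374,167). The scene view agrees with this. Next I'll measure these points.

```bash
python3 - <<'E'
from h import *
import pickle
c=pickle.load(open("top0.pkl","rb"));f=np.array(c["frame"])
s=pickle.load(open("scene0.pkl","rb"))
crop=cv2.resize(f[130:265,270:415],None,fx=4,fy=4,interpolation=cv2.INTER_CUBIC)
s2=np.array(s["frame"])[145:275,225:385]
s2=cv2.resize(s2,None,fx=3.5,fy=3.5,interpolation=cv2.INTER_CUBIC)
cv2.imwrite("pics/c1.png",crop[:,:,::-1]);cv2.imwrite("pics/c2.png",s2[:,:,::-1])
hsv=cv2.cvtColor(f,cv2.COLOR_RGB2HSV)
roi=np.zeros(f.shape[:2],bool);roi[140:258,277:398]=1
H,S,V=[hsv[...,i].astype(int) for i in range(3)]
def m(name,mask,z):
    v,u=np.nonzero(mask&roi)
    p=ray(c,np.c_[u,v],z);(cx,cy),(w,h),a=cv2.minAreaRect(p[:,:2].astype(np.float32))
    ev,V=np.linalg.eigh(np.cov(p[:,:2].T))
    print(name,len(u),(u.mean(),v.mean()),p.mean(0)[:2],(cx,cy,w,h,a),np.degrees(np.arctan2(V[1,1],V[0,1])))
left=np.zeros_like(roi);left[:,:345]=1
m("fence",(H>95)&(H<125)&(S>120)&(V>50),.056)
m("post",(H>18)&(H<35)&(S>100)&left,.08)
m("mark",((H<8)|(H>172))&(S>90)&left,.02)
m("slab",((H<12)|(H>172))&(S>40)&~left,.046)
m("hub",(V<50)&left,.06)
m("green",(H>60)&(H<95)&(S>80),.04)
E
```

```text
fence 245 (np.float64(298.0938775510204), np.float64(181.5795918367347)) [0.61488736 0.0885157 ] (0.6169736385345459, 0.0908341333270073, 0.200422003865242, 0.013193725608289242, 41.400508880615234) -138.97524909252041
post 46 (np.float64(308.67391304347825), np.float64(226.97826086956522)) [0.47462611 0.05125182] (0.47387751936912537, 0.05420311167836189, 0.017529398202896118, 0.030960459262132645, 24.45480728149414) 135.3763373006522
mark 14 (np.float64(290.7142857142857), np.float64(209.0)) [0.53418554 0.11145874] (0.5342046618461609, 0.11057189851999283, 0.02569371461868286, 0.0041159531101584435, 81.66705322265625) 80.71432535996736
slab 726 (np.float64(375.21625344352617), np.float64(166.7589531680441)) [ 0.66750462 -0.14739266] (0.6674146056175232, -0.14921514689922333, 0.06781519204378128, 0.11117091029882431, 84.67027282714844) 173.79147757185808
hub 140 (np.float64(324.47857142857146), np.float64(213.5857142857143)) [0.51759824 0.00561966] (0.5178792476654053, 0.005547620356082916, 0.038457877933979034, 0.03845277428627014, 46.12466049194336) 117.77250526955024
green 61 (np.float64(382.75409836065575), np.float64(227.13114754098362)) [ 0.48209063 -0.17197912] (0.4840269684791565, -0.17269949615001678, 0.031900204718112946, 0.03681714087724686, 45.90922546386719) 164.7327313259898
```

View pics/c1.png

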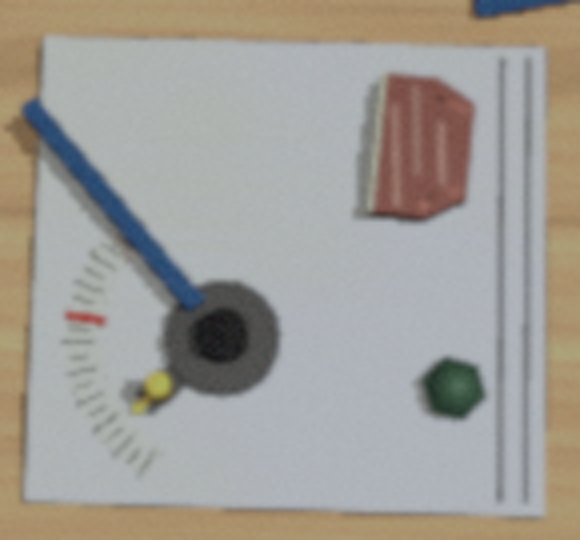

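View pics/c2.png

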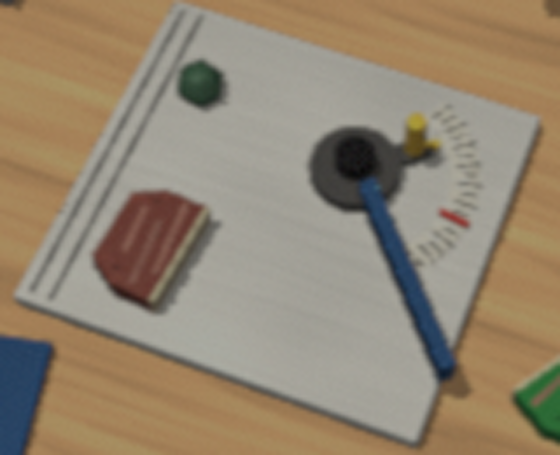

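The crops confirm the geometry. The axis is at about (0.518, 0.0055), the pointer at about 131°, the mark at about 81.3°, and the slab's cream edge faces +y at about 84°. I'll move to above the post first.

apply_moves --pt "1 -0.035 0.0185 0 0 0 0" --pt "1 -0.035 0.0185 0 0 0 0" --pt "1 -0.035 0.0185 0 0 0 0" --pt "1 -0.035 0.0185 0 0 0 0" --pt "1 -0.035 0.0185 0 0 0 0" --pt "1 -0.035 0.0185 0 0 0 0" --pt "1 -0.035 0.0185 0 0 0 0" --pt "1 -0.035 0.0185 0 0 0 0" --pt "1 -0.035 0.0185 0 0 0 0" --pt "1 -0.035 0.0185 0 0 0 0" --pt "1 -0.0106 0.036 0 0 0 0" --pt "1 -0.0106 0.036 0 0 0 0" --pt "1 -0.0106 0.036 0 0 0 0" --pt "1 -0.0106 0.036 0 0 0 0" --pt "1 -0.0106 0.036 0 0 0 0" --pt "1 -0.0106 0.036 0 0 0 0"

```text
time_s: 1.43
tcp_pos: [0.4637, -0.1732, 0.2453]
eef_rot: [180.0, -0.0, -167.1]
contact_force: [2.0, 0.1, 0.4]
gripper_width: 0.0877
gripper_force: 0.0
```

apply_moves --pt "1 0 0 0 0 0 -0.0771" --pt "1 0 0 0 0 0 -0.0771" --pt "1 0 0 0 0 0 -0.0771" --pt "1 0 0 0 0 0 -0.0771" --pt "1 0 0 0 0 0 -0.0771" --pt "1 0 0 0 0 0 -0.0771" --pt "1 0 0 0 0 0 -0.0771" --pt "1 0 0 0 0 0 -0.0771" --pt "1 0 0 0 0 0 -0.0771" --pt "1 0 0 0 0 0 -0.0771" --pt "1 0 0 0 0 0 -0.0771" --pt "1 0 0 0 0 0 -0.0771" --pt "1 0 0 0 0 0 -0.0771" --pt "1 0 0 0 0 0 -0.0771" --pt "1 0 0 0 0 0 -0.0771" --pt "1 0 0 0 0 0 -0.0771" --pt "1 0 0 0 0 0 -0.0771" --pt "1 0 0 0 0 0 0" --pt "1 0 0 0 0 0 0"

```text
time_s: 3.02
tcp_pos: [0.464, -0.1748, 0.2453]
eef_rot: [180.0, 0.0, -49.4]
contact_force: [0.1, 0.9, -0.0]
gripper_width: 0.088
gripper_force: 0.0
```

apply_moves --pt "1 -0.0273 -0.0263 0 0 0 0" --pt "1 -0.0273 -0.0263 0 0 0 0" --pt "1 -0.0273 -0.0263 0 0 0 0" --pt "1 -0.0273 -0.0263 0 0 0 0" --pt "1 -0.0273 -0.0263 0 0 0 0" --pt "1 -0.0273 -0.0263 0 0 0 0" --pt "1 0 0 0 0 0 0" --pt "1 0 0 0 0 0 0" --pt "1 0 0 0 0 0 0"

```text
time_s: 3.77
tcp_pos: [0.4763, 0.0524, 0.2454]
eef_rot: [180.0, 0.0, -49.2]
contact_force: [0.3, -0.3, 0.1]
gripper_width: 0.0876
gripper_force: 0.0
```

```bash
python3 - <<'E'
from h import *
import pickle
print(get_state()["tcp_pos"])
c=capture("wrist");save(c,"w1.png");pickle.dump(c,open("w1.pkl","wb"));print(np.round(c["T"],3))
E
```

```text
[0.476265   0.05236383 0.24537965]
[[-0.758 -0.619 -0.203  0.533]
 [-0.652  0.721  0.236 -0.013]
 [ 0.     0.311 -0.95   0.385]
 [ 0.     0.     0.     1.   ]]
```

View pics/w1.png

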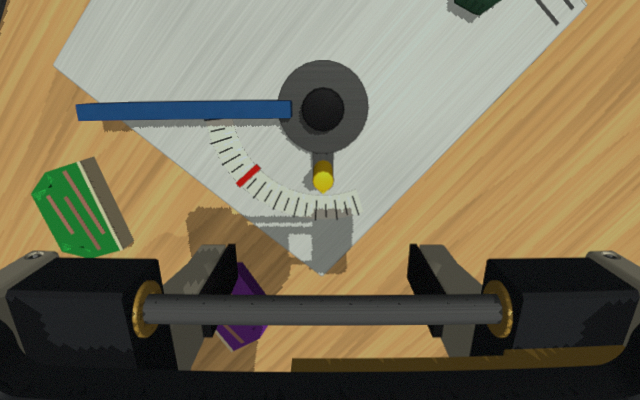

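The wrist view is clear. The hub is at (322,109), the post top at (323,181), the red mark at (248,176), and the fence runs from (77,112) to (291,108). I'll measure from it.

```bash
cat >> h.py <<'E'
def dial(c,fence=True):
    f=np.array(c["frame"]);hsv=cv2.cvtColor(f,cv2.COLOR_RGB2HSV);H,S,V=[hsv[...,i].astype(int) for i in range(3)]
    def big(m):
        n,l,st,ce=cv2.connectedComponentsWithStats(m.astype(np.uint8));i=1+np.argmax(st[1:,4]);v,u=np.nonzero(l==i);return np.c_[u,v].astype(np.float32)
    r={}
    up=np.zeros(H.shape,bool);up[:240]=1
    red=big(((H<5)|(H>175))&(S>170)&up&(V>120))
    p=ray(c,red,.021)[:,:2];mu=p.mean(0);d=np.linalg.svd(p-mu)[2][0] if len(p)<3000 else None
    r["mark"]=mu,np.degrees(np.arctan2(d[1],d[0]))%180,len(red)
    if fence:
        b=big((H>100)&(H<118)&(S>150)&(V>110)&up)
        p=ray(c,b,.056)[:,:2];rc=cv2.minAreaRect(p.astype(np.float32));mu=p.mean(0);d=np.linalg.svd(p-mu,full_matrices=False)[2][0]
        r["fence"]=rc,mu,np.degrees(np.arctan2(d[1],d[0])),len(b)
    y=big((H>22)&(H<33)&(S>180)&(V>190)&up)
    p=ray(c,y,.082)[:,:2];r["post"]=cv2.minEnclosingCircle(p.astype(np.float32)),p.mean(0)
    return r
E
python3 - <<'E'
from h import *
import pickle
c=pickle.load(open("w1.pkl","rb"))
for k,v in dial(c).items(): print(k,v)
g=np.array(c["frame"]).max(2)
m=((g<48)).astype(np.uint8);m[200:]=0;m[:,:280]=0;m[:,370:]=0;m[:80]=0
n,l,st,ce=cv2.connectedComponentsWithStats(m);i=1+np.argmax(st[1:,4]);v,u=np.nonzero(l==i);print(st[i])
p=ray(c,np.c_[u,v],.06)[:,:2];print("hub",cv2.minEnclosingCircle(p.astype(np.float32)),p.mean(0))
g2=np.array(c["frame"]);print(g2[109,322],g2[140,322],g2[181,323],g2[172,322],g2[108,200],g2[116,200])
E
```

```text
mark (array([0.53377343, 0.10969284]), np.float64(82.35224142622681), 147)
fence (((0.6194782257080078, 0.0887635126709938), (0.20294444262981415, 0.01442592591047287), 40.804683685302734), array([0.61472409, 0.08471783]), np.float64(-139.22719138268127), 3099)
post (((0.4821438193321228, 0.0434119775891304), 0.002951315138489008), array([0.48226281, 0.04327016]))
[ 299   87   46   48 1628]
hub ((0.5190099477767944, 0.004628144204616547), 0.021915914490818977) [0.51943873 0.00388821]
[24 27 25] [68 72 65] [187 178  25] [182 183  36] [ 31  73 114] [ 29  70 111]
```

apply_moves --pt "1 0.0024 -0.0008 0.036 0 0 0" --pt "1 0 0 0.036 0 0 0" --pt "1 0 0 0.036 0 0 0" --pt "1 0 0 0.036 0 0 0" --pt "1 0 0 0.036 0 0 0" --pt "1 0 0 0 0 0 0" --pt "0 0 0 0 0 0 0" --pt "0 0 0 0 0 0 0" --pt "0 0 0 0 0 0 0" --pt "0 0 0 0 0 0 0" --pt "0 0 0 0 0 0 0" --pt "0 0 0 0 0 0 0" --pt "0 0 0 0 0 0 0" --pt "0 0 0 0 0 0 0" --newtons 30

```text
time_s: 4.98
tcp_pos: [0.4788, 0.0511, 0.0659]
eef_rot: [-180.0, -0.0, -49.1]
contact_force: [0.4, 0.5, -0.0]
gripper_width: 0.0398
gripper_force: 0.0
```

apply_moves --pt "0 0 0 0 0 0 0" --pt "0 0 0 0 0 0 0" --pt "0 0 0 0 0 0 0" --pt "0 0 0 0 0 0 0" --pt "0 0 0 0 0 0 0" --pt "0 0 0 0 0 0 0"

```text
time_s: 5.48
tcp_pos: [0.4775, 0.0501, 0.0653]
eef_rot: [179.8, 0.0, -49.2]
contact_force: [-3.7, -3.3, 4.8]
gripper_width: 0.0196
gripper_force: 30.0
```

apply_moves --pt "0 0.0001 -0.00325 0 0 0 0.0333" --pt "0 0.0001 -0.00325 0 0 0 0.0333" --pt "0 0.0001 -0.00325 0 0 0 0.0333" --pt "0 0.0001 -0.00325 0 0 0 0.0333" --pt "0 0.0001 -0.00325 0 0 0 0.0333" --pt "0 0.0001 -0.00325 0 0 0 0.0333" --pt "0 0.0001 -0.00325 0 0 0 0.0333" --pt "0 0.0001 -0.00325 0 0 0 0.0333" --pt "0 0.0001 -0.00325 0 0 0 0.0333" --pt "0 0.0001 -0.00325 0 0 0 0.0333" --pt "0 0.0001 -0.00325 0 0 0 0.0333" --pt "0 0.0001 -0.00325 0 0 0 0.0333" --pt "0 0.0001 -0.00325 0 0 0 0.0333" --pt "0 0.0001 -0.00325 0 0 0 0.0333" --pt "0 0.0001 -0.00325 0 0 0 0.0333" --pt "0 0.0001 -0.00325 0 0 0 0.0333" --pt "0 0 -0.0008 0 0 0 0.008" --pt "0 0 0 0 0 0 0" --pt "0 0 0 0 0 0 0" --pt "0 0 0 0 0 0 0"

```text
time_s: 7.15
tcp_pos: [0.5254, 0.0646, 0.0653]
eef_rot: [179.8, -0.1, -97.9]
contact_force: [-10.8, 1.3, 10.7]
gripper_width: 0.0193
gripper_force: 30.0
```

```bash
sed -i 's/V>190/V>165/' h.py; python3 - <<'E'
from h import *
import pickle
s=get_state();p=s["tcp_pos"]
print(p,np.degrees(np.arctan2(p[1]-.0042,p[0]-.519)),np.hypot(p[1]-.0042,p[0]-.519),s["contact_force"])
c=capture("top");save(c,"t2.png");pickle.dump(c,open("t2.pkl","wb"))
f=np.array(c["frame"]);hsv=cv2.cvtColor(f,cv2.COLOR_RGB2HSV);H,S,V=[hsv[...,i].astype(int) for i in range(3)]
m=(H>95)&(H<125)&(S>120)&(V>50);m[:138]=0;m[258:]=0;m[:,:277]=0;m[:,398:]=0
v,u=np.nonzero(m);q=ray(c,np.c_[u,v],.056)[:,:2].astype(np.float32);print(len(u),cv2.minAreaRect(q),cv2.fitLine(q,2,0,.01,.01).ravel())
E
```

```text
[0.52542773 0.06460466 0.06531824] 83.925946579732 0.06074568386444498 [-10.75700804   1.32979892  10.68259452]
214 ((0.6484664678573608, -0.010938271880149841), (0.011990594677627087, 0.19958247244358063), 82.6337661743164) [ 0.9932071  -0.11636022  0.6455742  -0.01042372]
```

apply_moves --pt "0 0 -0.0012 0 0 0 0.01" --pt "0 0 0 0 0 0 0" --pt "0 0 0 0 0 0 0" --pt "0.5 0 0 0 0 0 0" --pt "0.5 0 0 0 0 0 0" --pt "0.5 0 0 0 0 0 0" --pt "0.5 0 0 0 0 0 0" --pt "0.5 0 0 -0.03 0 0 0" --pt "0.5 0 0 -0.036 0 0 0" --pt "0.5 0 0 -0.036 0 0 0" --pt "0.5 0 0 -0.036 0 0 0" --pt "0.5 0 0 -0.036 0 0 0" --pt "0.5 -0.03 0 0 0 0 0" --pt "0.5 -0.03 0 0 0 0 0" --pt "0.5 -0.0 0 0 0 0 0" --pt "0.5 0 0 0 0 0 0"

```text
time_s: 8.53
tcp_pos: [0.5384, 0.1256, 0.2394]
eef_rot: [-180.0, 0.0, -98.6]
contact_force: [-0.4, -0.2, -0.2]
gripper_width: 0.0436
gripper_force: 0.0
```

```bash
python3 - <<'E'
from h import *
import pickle
c=capture("wrist");save(c,"w2.png");pickle.dump(c,open("w2.pkl","wb"))
for k,v in dial(c).items(): print(k,v)
E
```

```text
mark (array([0.53392001, 0.10998045]), np.float64(82.46609482176129), 154)
fence (((0.6500967741012573, -0.014936268329620361), (0.014565674588084221, 0.2028271108865738), 82.52704620361328), array([ 0.64687512, -0.01459679]), np.float64(-7.502842125312921), 3879)
post (((0.5273455381393433, 0.06366495043039322), 0.009038403630256653), array([0.52723736, 0.06364422]))
```

View pics/w2.png

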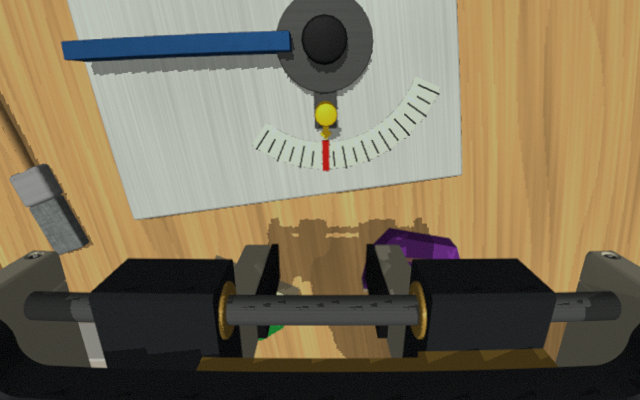

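The wrist view shows the pointer (326,130) in line with the red mark (326,155), and the measured angles agree within 0.1°. Next I'll look at the slab from close up.

apply_moves --pt "0.5 0.0231 -0.0238 0 0 0 0" --pt "0.5 0.0231 -0.0238 0 0 0 0" --pt "0.5 0.0231 -0.0238 0 0 0 0" --pt "0.5 0.0231 -0.0238 0 0 0 0" --pt "0.5 0.0231 -0.0238 0 0 0 0" --pt "0.5 0.0231 -0.0238 0 0 0 0" --pt "0.5 0.0231 -0.0238 0 0 0 -0.012" --pt "0.5 0 0 0 0 0 0" --pt "0.5 0 0 0 0 0 0" --pt "0.5 0 0 0 0 0 0"

```text
time_s: 9.42
tcp_pos: [0.6777, -0.0616, 0.2388]
eef_rot: [179.9, -0.0, -97.7]
contact_force: [-0.6, 0.2, -0.4]
gripper_width: 0.0438
gripper_force: 0.0
```

```bash
python3 - <<'E'
from h import *
import pickle
print(get_state()["tcp_pos"])
c=capture("wrist");save(c,"w3.png");pickle.dump(c,open("w3.pkl","wb"))
E
```

```text
[ 0.6777393  -0.06164232  0.23877427]
```

View pics/w3.png

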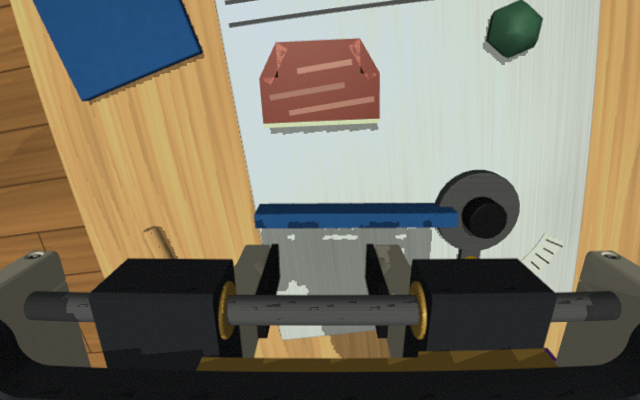

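The slab is seen whole, with its top from (260,40) to (380,125) and the cream edge running from (265,126) to (380,121). The fence is at rows 204-220. I'll measure both in this one view.

```bash
python3 - <<'E'
from h import *
import pickle
c=pickle.load(open("w3.pkl","rb"));f=np.array(c["frame"]);hsv=cv2.cvtColor(f,cv2.COLOR_RGB2HSV);H,S,V=[hsv[...,i].astype(int) for i in range(3)]
th=np.radians(-7.5);u=np.array([np.cos(th),np.sin(th)]);n=np.array([-u[1],u[0]])
roi=np.zeros(H.shape,bool);roi[30:140,240:400]=1
m=((H<15)|(H>172))&(S>70)&roi
cr=(H>18)&(H<40)&(S>35)&(V>150)&roi
def ln(name,uv,z):
    p=ray(c,uv,z)[:,:2].astype(np.float32);d=cv2.fitLine(p,cv2.DIST_HUBER,0,.001,.001).ravel()
    print(name,len(uv),"ang",(np.degrees(np.arctan2(d[1],d[0]))+90)%180-90,"n",n@d[2:],"u",(p@u).min(),(p@u).max())
v,x=np.nonzero(m);cols=[k for k in range(270,376) if (x==k).any()]
ln("top front",np.array([[k,v[x==k].max()+.5] for k in cols],float),.046)
ln("back",np.array([[k,v[x==k].min()-.5] for k in range(288,352)],float),.046)
v,x=np.nonzero(cr);print(len(v))
cols=[k for k in range(270,376) if (x==k).sum()>1]
ln("cream bottom",np.array([[k,v[x==k].max()+.5] for k in cols],float),.02)
ln("cream top",np.array([[k,v[x==k].min()-.5] for k in cols],float),.046)
b=(H>100)&(H<118)&(S>150)&(V>60);b[:195]=0;b[235:]=0;b[:,:270]=0;b[:,430:]=0
v,x=np.nonzero(b);cols=range(275,425)
ln("fence top far side",np.array([[k,v[x==k].min()-.5] for k in cols],float),.056)
print(n@get_state()["tcp_pos"][:2],u@get_state()["tcp_pos"][:2])
E
```

```text
top front 106 ang -5.389351 n -0.027443209630686347 u 0.6307147893396562 0.7298405270303274
back 64 ang -4.9789352 n -0.09802449398505769 u 0.6545761965130942 0.7105121948461943
277
cream bottom 81 ang -5.4896545 n -0.0208162748014308 u 0.6266332007479082 0.7339154379304056
cream top 81 ang -5.4073944 n -0.027970372967956895 u 0.6307147893396562 0.7298405270303274
fence top far side 150 ang -7.1328506 n 0.05272389731063682 u 0.5802434267534718 0.7274995613342894
0.028010792064375907 0.6798869810058553
```

apply_moves --pt "0.4 0.0326 0 0 0 0 -0.002" --pt "0.4 0.0326 0 0 0 0 0" --pt "0.4 0.0326 0 0 0 0 0" --pt "0.4 0.0326 0 0 0 0 0" --pt "0.4 0.0326 0 0 0 0 0" --pt "0.4 0 0 0 0 0 0" --pt "0.4 0 0 0.032 0 0 0" --pt "0.4 0 0 0.032 0 0 0" --pt "0.4 0 0 0.032 0 0 0" --pt "0.4 0 0 0.032 0 0 0" --pt "0.4 0 0 0.032 0 0 0" --pt "0.4 0 0 0.032 0 0 0" --pt "0.4 0 0 0 0 0 0" --pt "0.4 0 0 0 0 0 0"

```text
time_s: 10.63
tcp_pos: [0.6559, -0.2214, 0.0468]
eef_rot: [179.8, -0.0, -97.4]
contact_force: [0.0, 1.1, 2.1]
gripper_width: 0.0353
gripper_force: 0.0
```

apply_moves --pt "0.4 -0.006 0 0 0 0 0" --pt "0.4 -0.006 0 0 0 0 0" --pt "0.4 -0.006 0 0 0 0 0" --pt "0.4 -0.006 0 0 0 0 0" --pt "0.4 -0.006 0 0 0 0 0" --pt "0.4 -0.006 0 0 0 0 0" --pt "0.4 -0.006 0 0 0 0 0" --pt "0.4 -0.006 0 0 0 0 0" --pt "0.4 -0.006 0 0 0 0 0" --pt "0.4 -0.006 0 0 0 0 0" --pt "0.4 -0.006 0 0 0 0 0" --pt "0.4 -0.006 0 0 0 0 0" --pt "0.4 -0.006 0 0 0 0 0" --pt "0.4 -0.006 0 0 0 0 0" --pt "0.4 -0.005 0 0 0 0 0" --pt "0.4 0 0 0 0 0 0"

```text
time_s: 11.97
tcp_pos: [0.6686, -0.1326, 0.0473]
eef_rot: [180.0, 0.0, -97.4]
contact_force: [-0.4, 0.2, 0.0]
gripper_width: 0.0352
gripper_force: 0.0
```

```bash
python3 - <<'E'
from h import *
s=get_state();p=s["tcp_pos"];print(p,p[0]*.1305+p[1]*.9914,s["contact_force"])
c=capture("scene");f=np.array(c["frame"])
cv2.imwrite("pics/s4.png",cv2.resize(f[130:290,200:400],None,fx=3.5,fy=3.5,interpolation=cv2.INTER_CUBIC)[:,:,::-1])
E
```

```text
[ 0.66862922 -0.13264149  0.04725261] -0.044244662745774405 [-0.38826549  0.21304232  0.03112131]
```

View pics/s4.png

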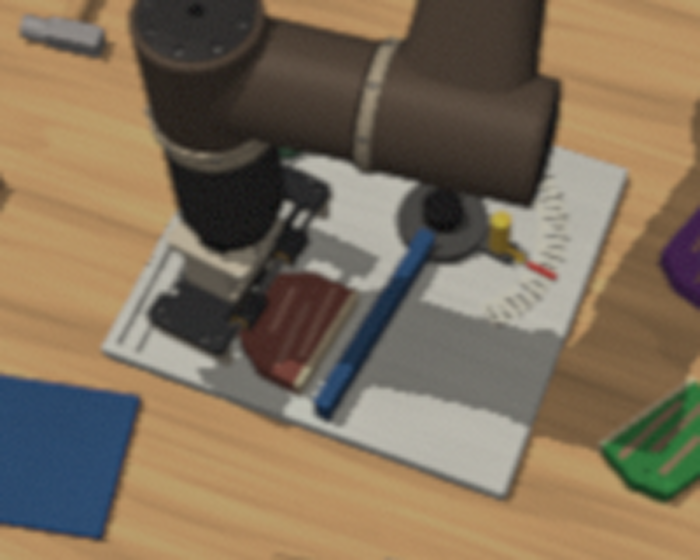

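The slab is being pushed squarely, with its cream edge parallel to the fence and a gap of about 20 mm. I'll go on slowly.

apply_moves --pt "0.4 -0.003 0 0 0 0 0" --pt "0.4 -0.003 0 0 0 0 0" --pt "0.4 -0.003 0 0 0 0 0" --pt "0.4 -0.003 0 0 0 0 0" --pt "0.4 -0.003 0 0 0 0 0" --pt "0.4 -0.003 0 0 0 0 0" --pt "0.4 0 0 0 0 0 0" --pt "0.4 0 0 0 0 0 0"

```text
time_s: 12.68
tcp_pos: [0.6712, -0.1158, 0.0477]
eef_rot: [-180.0, 0.0, -97.4]
contact_force: [-0.1, -0.2, -0.3]
gripper_width: 0.0352
gripper_force: 0.0
```

```bash
python3 - <<'E'
from h import *
import pickle
s=get_state();p=s["tcp_pos"];print(p,p[0]*.1305+p[1]*.9914,s["contact_force"])
c=capture("scene");pickle.dump(c,open("s5.pkl","wb"));f=np.array(c["frame"])
th=np.radians(-7.5);u=np.array([np.cos(th),np.sin(th)]);n=np.array([-u[1],u[0]])
hsv=cv2.cvtColor(f,cv2.COLOR_RGB2HSV);H,S,V=[hsv[...,i].astype(int) for i in range(3)]
roi=np.zeros(H.shape,bool);roi[170:260,255:340]=1
for name,m,z in(("slab red",((H<15)|(H>172))&(S>80)&roi,.046),("fence",(H>100)&(H<120)&(S>120)&roi,.056)):
    v,x=np.nonzero(m);q=ray(c,np.c_[x,v],z)[:,:2];a=q@u;b=q@n
    print(name,len(v))
    for lo in np.arange(.60,.76,.02):
        k=(a>lo)&(a<lo+.02)
        if k.sum()>3: print(round(lo,2),k.sum(),b[k].min().round(4),b[k].max().round(4))
E
```

```text
[ 0.67122224 -0.11579094  0.04773889] -0.027200637990839882 [-0.08242524 -0.20349367 -0.27678555]
slab red 629
0.62 33 0.0087 0.0551
0.64 114 -0.0134 0.0565
0.66 116 -0.0144 0.0562
0.68 112 -0.008 0.0563
0.7 121 -0.0128 0.0559
0.72 95 -0.0063 0.056
0.74 13 0.024 0.0549
fence 265
0.6 22 0.0683 0.0821
0.62 25 0.0693 0.0835
0.64 23 0.0696 0.0826
0.66 24 0.0692 0.0828
0.68 27 0.0695 0.0831
0.7 29 0.0677 0.0839
0.72 28 0.0684 0.0835
0.74 20 0.0677 0.0831
```

apply_moves --pt "0.4 -0.001 0 0 0 0 0" --pt "0.4 -0.001 0 0 0 0 0" --pt "0.4 -0.001 0 0 0 0 0" --pt "0.4 -0.001 0 0 0 0 0" --pt "0.4 -0.001 0 0 0 0 0"

```text
time_s: 13.15
tcp_pos: [0.6717, -0.1118, 0.0478]
eef_rot: [-180.0, -0.0, -97.5]
contact_force: [0.9, -8.5, -0.0]
gripper_width: 0.035
gripper_force: 4.3
```

```bash
cat > chk.py <<'E'
from h import *
s=get_state();p=s["tcp_pos"];print(p[0]*.1305+p[1]*.9914,s["contact_force"])
th=np.radians(-7.5);u=np.array([np.cos(th),np.sin(th)]);n=np.array([-u[1],u[0]])
c=capture("scene");f=np.array(c["frame"])
hsv=cv2.cvtColor(f,cv2.COLOR_RGB2HSV);H,S,V=[hsv[...,i].astype(int) for i in range(3)]
roi=np.zeros(H.shape,bool);roi[170:260,255:340]=1
for name,m,z in(("slab red",((H<15)|(H>172))&(S>80)&roi,.046),("fence",(H>100)&(H<120)&(S>120)&roi,.056)):
    v,x=np.nonzero(m);q=ray(c,np.c_[x,v],z)[:,:2];a=q@u;b=q@n
    print(name,[(round(b[k].max(),4) if name!="fence" else round(b[k].min(),4)) for lo in np.arange(.62,.74,.02) for k in [(a>lo)&(a<lo+.02)]])
cv2.imwrite("pics/last.png",cv2.resize(f[150:270,240:360],None,fx=5,fy=5,interpolation=cv2.INTER_CUBIC)[:,:,::-1])
E
python3 chk.py
```

```text
-0.02322315297536362 [ 0.87944368 -8.51373653 -0.01076464]
slab red [np.float64(0.058), np.float64(0.0587), np.float64(0.0587), np.float64(0.0583), np.float64(0.0584), np.float64(0.058)]
fence [np.float64(0.0693), np.float64(0.0696), np.float64(0.0692), np.float64(0.0692), np.float64(0.0677), np.float64(0.0698)]
```

apply_moves --pt "0.4 -0.0005 0 0 0 0 0" --pt "0.4 0 0 0 0 0 0" --pt "0.4 0 0 0 0 0 0"

```text
time_s: 13.45
tcp_pos: [0.6717, -0.1118, 0.0478]
eef_rot: [-180.0, -0.1, -97.5]
contact_force: [0.4, -7.0, -0.2]
gripper_width: 0.0352
gripper_force: 3.4
```

```bash
python3 chk.py
```

```text
-0.02318372233786742 [ 0.35358425 -6.98756167 -0.15770205]
slab red [np.float64(0.058), np.float64(0.0587), np.float64(0.0587), np.float64(0.0591), np.float64(0.0587), np.float64(0.058)]
fence [np.float64(0.0693), np.float64(0.0696), np.float64(0.0699), np.float64(0.0695), np.float64(0.0677), np.float64(0.0698)]
```

View pics/last.png

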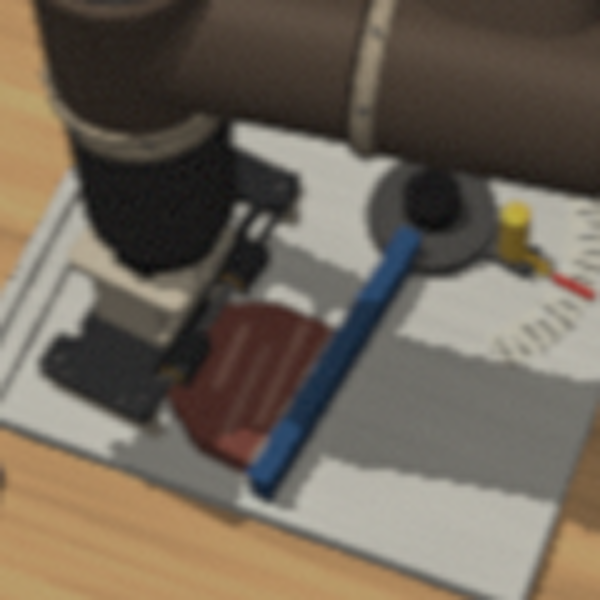

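The cream edge is now hidden behind the fence bar. The tool has stalled at 7 N, so the slab is in contact. I'll back off and check from the wrist camera.

apply_moves --pt "0.4 0.005 0 0 0 0 0" --pt "0.4 0.015 0 0 0 0 0" --pt "0.4 0.01 0 -0.02 0 0 0" --pt "0.4 0 0 -0.035 0 0 0" --pt "0.4 0 0 -0.035 0 0 0" --pt "0.4 0 0 -0.035 0 0 0" --pt "0.4 0 0 -0.035 0 0 0" --pt "0.4 0 0 -0.03 0 0 0" --pt "0.4 -0.036 0.01 0 0 0 0" --pt "0.4 -0.036 0.01 0 0 0 0" --pt "0.4 -0.036 0.01 0 0 0 0" --pt "0.4 -0.036 0.01 0 0 0 0" --pt "0.4 -0.036 0.01 0 0 0 0" --pt "0.4 0 0 0 0 0 0" --pt "0.4 0 0 0 0 0 0" --pt "0.4 0 0 0 0 0 0"

```text
time_s: 14.83
tcp_pos: [0.6415, 0.0443, 0.2376]
eef_rot: [180.0, 0.0, -97.4]
contact_force: [0.4, -0.4, -0.3]
gripper_width: 0.0348
gripper_force: 0.0
```

```bash
python3 - <<'E'
from h import *
import pickle
print(get_state()["tcp_pos"])
c=capture("wrist");save(c,"w6.png");pickle.dump(c,open("w6.pkl","wb"))
for k,v in dial(c).items(): print(k,v)
E
```

```text
[0.64148668 0.04430737 0.23755521]
mark (array([0.53318882, 0.10849784]), np.float64(82.69689606592806), 130)
fence (((0.6502619385719299, -0.014738474041223526), (0.015287776477634907, 0.20353876054286957), 82.63650512695312), array([ 0.64921632, -0.01489927]), np.float64(172.701841140617), 3732)
post (((0.5276419520378113, 0.06325038522481918), 0.009017404168844223), array([0.52767488, 0.06314774]))
```

View pics/w6.png

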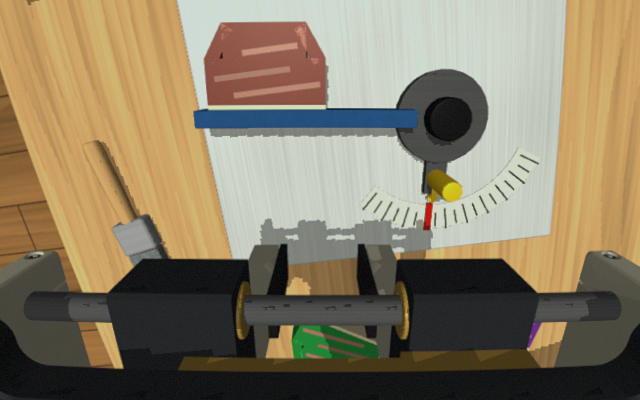

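The cream edge, from (208,108) to (326,107), meets the fence along its whole length. The pointer at (429,200) is on the red mark. I'll hand it in.

```bash
python3 -c "
from plant import close_job
print(close_job())"
```

```text
the job is handed in; nothing more can be done
None
```

I handed the job in without an error, but no verdict came back: in the last wrist picture the dial's pointer is at the red mark (angles within about 0.3°), the slab's cream edge is flush along the fence bar, and the arm is clear of everything.

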